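Pack two fossils away and clamp the specimen case

ROBOT

A 6-joint arm with a two-finger parallel gripper is mounted at the origin on the work surface. World frame = base frame: x ahead of the robot, y to its left, z up, the work surface at z = 0. Lengths are in m, angles in rad, forces in N, time in s.
With the tool pointing down it reaches from about 0.25 to 0.725 m from the base axis. Payload 4 kg.
Tool frame: the origin (TCP) lies at the very end of the fingers, on their centre line; the grasp point (between the pads) lies 19 mm behind it; z points along the fingers, y is the line along which they close (so a half turn about z gives the same grasp; the last joint's range is limited). The gripper opens to 85 mm and grips with 20 to 120 N. Pads are 22 mm wide; open, the fingers measure 114 mm over their backs; the gripper's body (76 mm by 85 mm) begins 54 mm behind the grasp point. The pads swing forward as they close: fully open they stand 13 mm farther back than shut.
Start: joints at [-1.167, 0.241, 0.005, 1.335, 0, 1.571], TCP at [0.196, -0.46, 0.231] pointing down, gripper open.
Joint ranges: [-2.72, 2.72], [-1.05, 1.87], [-1.09, 1.28], [-1.99, 2.15], [-1.42, 1.44], [-3.14, 3.14]. Speed limits (rad/s): [2.79, 2.79, 3.14, 3.14, 3.14, 3.14].

INTERFACE

Orientations are given as a unit quaternion [x, y, z, w].
In Python, from workcell import bot gives the robot as it stands.
- The arm moves only by the tool carry_out, never from a script. Its argument "increments" is one flat list of numbers, 5 for each row, row after row: the finger opening in cm, from 0 to 8.54, then the shift along the tool's x, y, z in cm, then the turn about the tool's z in rad. A call has exactly 5 rows; each row shifts and turns the commanded pose from where the row before left it, along the tool's axes as they then stand; what a row does not reach is not made up. A row lasts 1/8 s, in which the tool goes at most 62.5 mm and 10.7 degrees, less where a joint would pass 70% of its speed; a pose out of reach is approached as far as the arm can. A call with a gripper value outside its range is refused whole. The fingers move at their own pace and stop on an object; the grip force is fixed at half the most. Time passes only in rows, so rows that do not move let the fingers close, or fill a call up. It gives the time, the measured TCP pose, the force, the opening and the grip force at its end, in the units of the state.
- bot.get_obs(): the state, without advancing time (a new reading comes with each control period).
- bot.camera(name): name is "scene" or "side" or "wrist"; returns a dict with "pixels" (480x640x3 uint8, blue, green, red), "range_z" (480x640 float32, m along the optical axis (not along the pixel's ray), 0 where there is no reading), "mtx" (3x3 intrinsics, pixels), "eye" and "attitude" of the camera in the world. Camera axes: x right, y down, z forward; pixel columns grow to the right and rows downward; lengths in m; the calibration is good to about 2 mm. A picture is of the moment at which its call begins.
- bot.job_done(): hands the job in; it is judged then, once.
Trained networks look in a picture, given as the dict that the camera call returned (one of the last four; its "shot" number tells which), for a name from the list of things; names that differ only in an ending like _2 or _b are one class to them, and where a whole thing is asked for, a point or a joint stands for the part that bears it (a point fixed in the world has none). Each returns a list of dicts, best first, with "p" (0 to 1); they miss things now and then, are a little off and sometimes report something else, mostly with a low value. They report only what shows in the picture. A call takes as long as a camera call. They do not tell look-alikes from the thing itself.
- bot.find_in(picture, name): "xyz" ([x, y, z] in m, in the coordinates of the camera as it stood for that picture, good to about 4 mm: the middle of the surface that is visible of it).
- bot.regions_of(picture, name): "mask" (480x640 bool, what is visible of it).
- bot.place_of(picture, name): "xyz" ([x, y, z] in m, in the coordinates of the camera as it stood for that picture, good to about 4 mm: a listed point, or the origin of a listed thing).
The state is a dict: "clock": time; "joint_pos": joint angles; "joint_vel": joint speeds; "tau": joint torques, N m; "eef_pos": TCP position; "tool_rot": TCP orientation; "ft_force": force on the tool from outside, world axes, zero at the start; "ft_torque": the same for the moment, N m; "grip_width": finger opening in m; "grasp_force": force on a finger pad.
Only numpy, scipy, OpenCV 4.12 (cv2) and the standard library are available. Lean on these libraries where they do the work, as an engineer would, in place of code of your own. Each camera call takes 0.05 s, during which the arm holds its last target. There are 200 camera calls.

TASK

Put the fossil bone and the fossil vertebra into the open specimen case, one lying in each bay (either way round), setting them down gently rather than dropping them. Then push the lid fully shut, and only when it is shut swing the clamp arm fully down over it. Leave everything else on the bench where it stands, and keep everything upright.

Things in the scene. Friction and masses are not known exactly. Their poses are not given: they have to be found in the camera images.
- case: Grey specimen case fixed to the bench, outer 240 (x) x 162 (y) x 75 mm high, walls 6 mm, inner floor 12 mm up. A 6 mm wall (top 62 mm up) parts it into two bays, each 111 (x) x 150 mm (y). Origin: centre of its underside. Lid hinge along the +y side; clamp outside the middle of the -y side, its cheeks 42 mm wide, 105 mm high, reaching 19 mm out from the wall.
- bay_near (a point): Centre of the floor of the bay on the case's -x side, 12 mm above the bench.
- bay_far (a point): Centre of the floor of the bay on the case's +x side, 12 mm above the bench.
- lid (a joint): Angle of the lid in rad: 0 fully shut, 1.57 upright, up to 2.1 leaning outwards. The hinge is stiff: the lid stays where it is left.
- lid_hinge (a point): Middle of the lid's hinge line, which runs along the case's x, at case y = +81 mm, z = 75 mm. The lid is a plate 240 mm along the hinge, 162 mm from hinge to free edge, 8 mm thick, lying above the hinge plane when shut (top at 83 mm).
- lid_edge (a point): Middle of the lid's free edge, on its upper (outer) face; it moves with the lid. Its y axis points to the hinge, its z axis out of the lid's outer face.
- clamp (a joint): Angle of the clamp arm in rad: 0 fully down over the shut lid, 1.57 upright, up to 2.2 leaning outwards. It is stiff and stays where it is left.
- clamp_hinge (a point): Middle of the clamp's hinge pin, which runs along the case's x, at case y = -94 mm, z = 98 mm. The steel arm is a bar 70 mm long from the pin, 26 mm wide (case x), 8 mm thick, centred on the pin's height, pointing to the case's +y when down; a rubber foot under its end meets the lid.
- clamp_end (a point): Free end of the clamp arm, on its upper (outer) face; it moves with the arm. Its y axis points away from the pin, its z axis out of the outer face.
- bone: Brown fossil limb bone, 128 mm long (its x), knobbly ends 56 mm wide and 32 mm high, round shaft 25 mm thick with its axis 16 mm above the underside; the bare shaft is 64 mm long. About 250 g. Origin: centre of its underside.
- bone_mid (a point): Centre of the bone's shaft, 16 mm above its origin.
- vertebra: Brown fossil vertebra: a rounded block 60 mm long (its x), 38 mm wide (its y) and 36 mm high, with a round flange 42 mm across at each end (64 mm over all) and a 10 mm wide ridge along the top reaching 52 mm. About 200 g. Origin: centre of its underside.
- vertebra_mid (a point): Middle of the vertebra, 21 mm above its origin.
- rock: Bystander: plain sandy block of rock, 70 x 50 x 57 mm high; origin centre of underside.
- cork: Bystander: flat cork ring, 80 mm across, 25 mm high; origin centre of underside.
- bottle: Bystander: white glue bottle, 48 mm across, 125 mm tall, standing; origin centre of underside.
- pot: Bystander: white plastic pot, 70 mm across, 80 mm tall, with brushes standing in it up to 150 mm; origin centre of underside.
- jar: Bystander: small amber jar with a black cap, 44 mm across, 60 mm tall, standing among the fossils; origin centre of underside.
- bowl: Bystander: white bowl, 100 mm across, 45 mm high, standing; origin centre of underside.
Not all that is in view belongs to the job. What is shaped like the vertebra but blue, turquoise or yellow is not meant.

How it is judged:
By the outcome, as a careful person would: the job done as asked, in the order asked, and still so for the second after the job is handed in, with the robot touching nothing.
It also fails if it takes over 72 s, if anything falls off the work surface, if the arm or the gripper's body presses on something with over 40 N, if the wrist force passes 120 N, or if a joint passes its speed limit or range.

## Working session

There is one attempt and no reset: what is moved stays moved. The work goes in short steps, Python scripts to look and compute and a tool call to move; the robot and the scene stay as the last step left them, time stands still between calls to the robot, and variables do not carry over. Pictures are saved under pics/ and viewed, at most 10 in all, crops included, and the job is handed in when it is done.

Besides the shell and the picture viewer there is one more tool, called after ">>>" as name(argument=value, ...) on one line, values as JSON. carry_out: Moves the arm, as the interface text tells. Its arguments: {"type":"object","properties":{"increments":{"type":"array","items":{"type":"number"}}},"required":["increments"]}

```bash
mkdir -p pics
cat > h.py <<'E'
import numpy as np, cv2
from scipy.spatial.transform import Rotation as R
from workcell import bot
def T(p):
    a=np.array(p["attitude"]); 
    M=a if a.shape==(3,3) else R.from_quat(a).as_matrix()
    return M,np.array(p["eye"])
def w(p,x):
    M,e=T(p); return M@np.array(x)+e
def cloud(p,mask=None):
    z=p["range_z"]; m=z>0
    if mask is not None: m&=mask
    v,u=np.nonzero(m); K=p["mtx"]; zz=z[v,u]
    c=np.stack([(u-K[0][2])/K[0][0]*zz,(v-K[1][2])/K[1][1]*zz,zz],1)
    M,e=T(p); return c@M.T+e
E
python3 - <<'E'
from h import *
ps={}
for n in ["scene","side"]:
    p=bot.camera(n); cv2.imwrite(f"pics/{n}0.png",p["pixels"]); print(n,p["attitude"],p["eye"])
    for t in ["case","bay_near","bay_far","lid_hinge","lid_edge","clamp_hinge","clamp_end","bone","bone_mid","vertebra","vertebra_mid","jar","rock","cork","bottle","pot","bowl"]:
        print(t,[(round(d["p"],2),np.round(w(p,d["xyz"]),3).tolist()) for d in bot.place_of(p,t)[:5]])
print(bot.get_obs())
E
```

```text
scene [ 0.38868062  0.78286755 -0.44064806 -0.20463399] [1.46302093 0.75199874 0.82706882]
case [(0.62, [0.565, 0.157, 0.001]), (0.42, [0.678, 0.377, 0.001])]
bay_near []
bay_far [(0.92, [0.627, 0.152, 0.008])]
lid_hinge [(0.73, [0.58, -0.299, -0.0]), (0.68, [0.575, 0.235, 0.072]), (0.43, [0.565, 0.157, -0.001]), (0.33, [0.6, -0.112, 0.016]), (0.29, [0.575, 0.239, 0.236])]
lid_edge [(0.83, [0.573, 0.24, 0.235])]
clamp_hinge [(0.55, [0.557, 0.068, 0.095])]
clamp_end [(0.73, [0.557, 0.056, 0.168])]
bone [(0.56, [0.611, -0.116, 0.0]), (0.41, [0.625, 0.154, 0.009])]
bone_mid [(0.85, [0.6, -0.113, 0.014]), (0.6, [0.679, 0.376, -0.0])]
vertebra [(0.77, [0.434, -0.322, -0.001]), (0.77, [0.331, -0.285, -0.001]), (0.7, [0.354, -0.411, -0.002])]
vertebra_mid [(0.75, [0.44, -0.322, 0.023]), (0.71, [0.327, -0.281, 0.017]), (0.64, [0.345, -0.166, 0.023])]
jar [(0.52, [0.515, -0.225, -0.002])]
rock [(0.75, [0.455, -0.139, -0.003]), (0.45, [0.602, -0.114, 0.013])]
cork [(0.6, [0.583, -0.3, 0.0])]
bottle [(0.8, [0.5, 0.399, -0.0])]
pot [(0.83, [0.681, 0.378, 0.003])]
bowl [(0.88, [0.774, -0.013, -0.
[... 1241 characters left out ...]
]
{'clock': 1.8, 'joint_pos': array([-1.16696834e+00,  2.40605047e-01,  5.00284865e-03,  1.33517194e+00,
       -2.32153697e-05,  1.57082114e+00]), 'joint_vel': array([-0.00040364,  0.0009148 ,  0.0025259 ,  0.0025807 ,  0.00034591,
        0.00213115]), 'tau': array([-1.00394627e-03, -3.72204888e+01,  2.52686942e+01,  1.47651481e-03,
       -1.18815908e-05, -9.83415248e-06]), 'eef_pos': array([ 0.19646895, -0.45979575,  0.23130503]), 'tool_rot': array([ 9.79687019e-01,  2.00532651e-01, -9.14642009e-06,  1.31987507e-05]), 'ft_force': array([0.43540491, 0.32182248, 0.64446886]), 'ft_torque': array([-0.00799478, -0.00654166, -0.02021888]), 'grasp_force': 0.0, 'grip_width': 0.08567062817994099}
```

View pics/scene0.png

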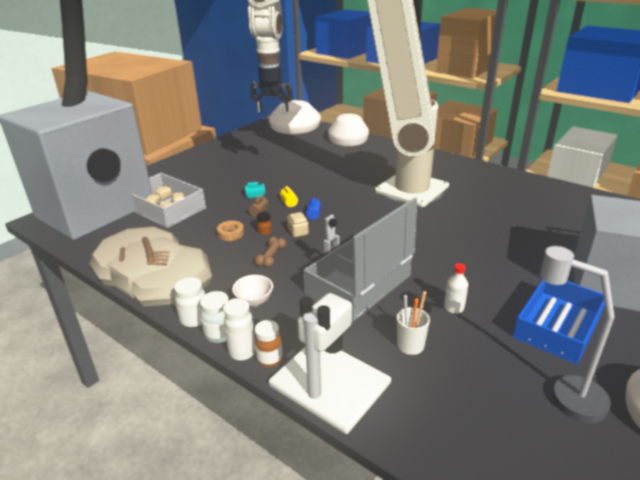

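View pics/side0.png

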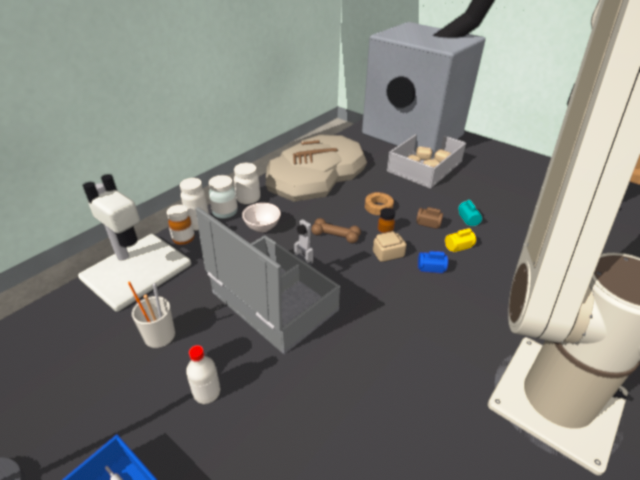

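Run:
```python
from h import *
from collections import defaultdict
A=defaultdict(list)
for n in ["scene","side"]:
    p=bot.camera(n)
    for t,g,zr in [("bone",(0.602,-0.115),(0.008,.05)),("vertebra",(0.435,-0.323),(0.006,.06)),("lid",(0.573,.24),(.1,.3)),("clamp",(.556,.06),(.11,.2))]:
        for d in bot.regions_of(p,t)[:5]:
            c=cloud(p,d["mask"]); 
            if len(c)<10: continue
            m=np.median(c,0)
            if np.hypot(*(m[:2]-g))>.05: continue
            c=c[(np.abs(c-m)[:,:2]<.15).all(1)&(c[:,2]>zr[0])&(c[:,2]<zr[1])]
            r=cv2.minAreaRect((c[:,:2]*1000).astype(np.float32)); 
            dd=np.linalg.svd(c[:,:2]-c[:,:2].mean(0),full_matrices=False)[2][0]
            print(n,t,round(d["p"],2),len(c),"med",m.round(3),"rect",np.round(r[0],1),np.round(r[1],1),round(r[2],1),"pca",round(np.degrees(np.arctan2(dd[1],dd[0]))%180,1),"z",np.percentile(c[:,2],[1,99]).round(3))
            if t in("lid","clamp"):
                for zz in np.linspace(zr[0],c[:,2].max(),5)[:-1]:
                    s=c[np.abs(c[:,2]-zz)<.01]; print("   ",zz.round(3),s.mean(0).round(3) if len(s) else 0)
```

```text
scene bone 0.59 418 med [ 0.615 -0.107  0.023] rect [ 606.9 -112.1] [128.2  53.3] 20.6 pca 19.1 z [0.01  0.031]
scene vertebra 0.75 245 med [ 0.447 -0.312  0.028] rect [ 473.1 -295.4] [147.   55.2] 35.0 pca 16.9 z [0.008 0.057]
scene lid 0.73 3184 med [0.587 0.243 0.163] rect [572.7 240.9] [ 18.2 243.9] 85.3 pca 175.2 z [0.102 0.236]
    0.1 [0.583 0.245 0.105]
    0.134 [0.582 0.244 0.134]
    0.169 [0.585 0.243 0.169]
    0.203 [0.586 0.241 0.203]
scene clamp 0.64 191 med [0.562 0.067 0.134] rect [559.   68.1] [22.6 28.8] 88.6 pca 159.9 z [0.111 0.167]
    0.11 [0.56  0.067 0.115]
    0.125 [0.561 0.065 0.125]
    0.139 [0.564 0.067 0.139]
    0.154 [0.563 0.07  0.155]
side bone 0.92 574 med [ 0.599 -0.111  0.023] rect [ 601.7 -113.4] [127.6  51.8] 19.1 pca 20.8 z [0.009 0.032]
side vertebra 0.62 372 med [ 0.432 -0.31   0.03 ] rect [ 434.6 -315.5] [60.9 32.1] 12.4 pca 18.5 z [0.006 0.052]
side lid 0.95 4376 med [0.554 0.243 0.169] rect [570.6 239.3] [ 16.8 241.6] 85.5 pca 175.5 z [0.101 0.236]
    0.1 [0.557 0.245 0.105]
    0.134 [0.558 0.244 0.134]
    0.169 [0.557 0.243 0.169]
    0.203 [0.558 0.242 0.203]
side lid 0.16 4407 med [0.537 0.235 0.076] rect [568.4 239.6] [ 16.8 237.2] 85.6 pca 175.5 z [0.101 0.236]
    0.1 [0.555 0.245 0.105]
    0.134 [0.557 0.244 0.134]
    0.169 [0.554 0.243 0.169]
    0.203 [0.557 0.242 0.203]
side clamp 0.62 269 med [0.553 0.065 0.138] rect [556.8  65.4] [21.3 27.7] 83.7 pca 9.1 z [0.111 0.168]
    0.11 [0.555 0.065 0.115]
    0.125 [0.554 0.064 0.125]
    0.139 [0.551 0.066 0.14 ]
    0.154 [0.553 0.069 0.156]
```

>>> carry_out(increments=[7,0,0,0,0,7,0,0,0,0,7,0,0,0,0,7,0,0,0,0,7,0,0,0,0])

```text
clock: 2.92
eef_pos: [0.1965, -0.4598, 0.2313]
tool_rot: [0.98, 0.201, 0.0, 0.0]
ft_force: [1.3, 1.4, 0.5]
grip_width: 0.0698
grasp_force: 0.0
```

>>> carry_out(increments=[7,0,0,0,0.1,7,6,-1.3,0,0,7,6,-1.3,0,0,7,6,-1.4,0,0,7,6,-1.4,0,0])

```text
clock: 3.55
eef_pos: [0.4109, -0.3355, 0.2315]
tool_rot: [0.989, 0.151, 0.0, 0.0]
ft_force: [0.9, -1.4, -0.4]
grip_width: 0.0701
grasp_force: 0.0
```

```bash
cat >> h.py <<'E'
def go(xyz,yaw):
    o=bot.get_obs(); p=o["eef_pos"]; M=R.from_quat(o["tool_rot"]).as_matrix()
    psi=np.arctan2(M[1,0],M[0,0]); print("t",o["clock"],"pos",p.round(4),"psi",psi.round(3),"turn",round(float(psi-yaw),3))
    d=np.array(xyz)-p
    print(" now-axes cm",(M.T@d*100).round(2))
    x=np.array([np.cos(yaw),np.sin(yaw)]);y=np.array([np.sin(yaw),-np.cos(yaw)])
    print(" after-turn cm",(x@d[:2]*100).round(2),(y@d[:2]*100).round(2),(-d[2]*100).round(2))
E
python3 - <<'E'
from h import *
p=bot.camera("wrist"); cv2.imwrite("pics/w1.png",p["pixels"])
print(p["eye"])
for t in ["vertebra","vertebra_mid"]: print([(round(d["p"],2),w(p,d["xyz"]).round(4)) for d in bot.place_of(p,t)])
for d in bot.regions_of(p,"vertebra"):
    c=cloud(p,d["mask"]); c=c[c[:,2]>.012]; 
    r=cv2.minAreaRect((c[:,:2]*1000).astype(np.float32)); print(d["p"],len(c),r,np.median(p["pixels"][d["mask"]],0))
    k=c[c[:,2]>.045]
    if len(k)>10:
        dd=np.linalg.svd(k[:,:2]-k[:,:2].mean(0),full_matrices=False)[2][0]; print(k.mean(0),np.degrees(np.arctan2(dd[1],dd[0])))
go((.435,-.3215,.006),.3)
E
```

```text
[ 0.48775119 -0.31121102  0.37381505]
[(0.76, array([ 0.4365, -0.3234, -0.0031])), (0.67, array([ 0.3635, -0.4109, -0.002 ])), (0.65, array([ 0.3324, -0.2834, -0.0012])), (0.65, array([ 0.3497, -0.1638,  0.002 ]))]
[(0.95, array([ 0.3337, -0.2865,  0.0179])), (0.93, array([ 0.3436, -0.1671,  0.0184])), (0.68, array([ 0.3617, -0.4111,  0.0239])), (0.61, array([ 0.4389, -0.3189,  0.0218]))]
0.93 3390 ((331.6738586425781, -286.24090576171875), (63.4786491394043, 40.316673278808594), 59.299564361572266) [ 10. 242. 247.]
[ 0.32911934 -0.291396    0.05051297] -120.1887833432387
0.73 3800 ((438.1940002441406, -322.7521667480469), (63.926239013671875, 40.932132720947266), 17.730730056762695) [109. 142. 180.]
[ 0.43325284 -0.32435367  0.0511738 ] -162.67314023861053
0.72 3335 ((362.028076171875, -412.4318542480469), (40.452659606933594, 63.916015625), 49.434078216552734) [232. 235.  40.]
[ 0.36725052 -0.41599543  0.05060342] 139.48056085354239
0.7 4013 ((347.9928894042969, -167.84088134765625), (63.59742736816406, 38.30955123901367), 33.22770690917969) [201. 100.  51.]
[ 0.34326254 -0.17056979  0.05031813] -146.92430127206185
t 3.75 pos [ 0.4102 -0.3355  0.231 ] psi 0.307 turn 0.007
 now-axes cm [ 2.81 -0.58 22.5 ]
 after-turn cm 2.79 -0.61 22.5
```

>>> carry_out(increments=[7,2.9,-0.4,4,0,7,0,0,6,0,7,0,0,6,0,7,0,0,4,0,7,0,0,2,0])

```text
clock: 4.38
eef_pos: [0.4326, -0.324, 0.0086]
tool_rot: [0.989, 0.15, -0.002, -0.002]
ft_force: [0.1, 0.3, 0.2]
grip_width: 0.0698
grasp_force: 0.0
```

>>> carry_out(increments=[7,0,0,0.4,0,3,0,0,0,0,2,0,0,0,0,2,0,0,0,0,2,0,0,0,0])

```text
clock: 5.0
eef_pos: [0.4366, -0.325, 0.0089]
tool_rot: [0.989, 0.151, 0.001, 0.001]
ft_force: [-0.7, -0.5, 6.4]
grip_width: 0.0372
grasp_force: 61.7
```

>>> carry_out(increments=[2,0,0,-4,0,2,0,0,-6,0,2,0,0,-6,0.13,2,0,0,-3.5,0.13,2,0,0,0,0.127])

```text
clock: 5.62
eef_pos: [0.4375, -0.3251, 0.2063]
tool_rot: [0.999, -0.044, 0.003, 0.002]
ft_force: [-0.4, -0.0, -3.7]
grip_width: 0.0366
grasp_force: 61.5
```

Run:
```python
from h import *
o=bot.get_obs(); print(o["grip_width"],o["grasp_force"],o["ft_force"])
go((.5075,.162,.2),-.081)
```

```text
0.036616259729234366 61.47218942642212 [-0.35650737 -0.028281   -3.7425221 ]
t 5.625 pos [ 0.4375 -0.3251  0.2063] psi -0.087 turn -0.006
 now-axes cm [  2.73 -49.13   0.45]
 after-turn cm 3.03 -49.11 0.63
```

>>> carry_out(increments=[2,0,-4,0,0,2,0,-6,0,0,2,0.7,-6,0,0,2,0.7,-6,0,0,2,0.7,-6,0,0])

```text
clock: 6.25
eef_pos: [0.4797, -0.0447, 0.2021]
tool_rot: [0.999, -0.042, -0.0, -0.0]
ft_force: [1.6, -0.2, -2.3]
grip_width: 0.0367
grasp_force: 61.4
```

>>> carry_out(increments=[2,0.7,-6,0,0,2,0,-6,0,0,2,0,-5,0,0,2,0,-3,0,0,2,0,-1.1,0,0])

```text
clock: 6.88
eef_pos: [0.4936, 0.0575, 0.2092]
tool_rot: [0.999, 0.033, -0.002, -0.042]
ft_force: [0.5, 0.1, -3.2]
grip_width: 0.0368
grasp_force: 61.5
```

Run:
```python
from h import *
o=bot.get_obs(); print(o["grip_width"],o["grasp_force"],o["ft_force"])
p=bot.camera("wrist"); cv2.imwrite("pics/w2.png",p["pixels"])
for t in ["bay_near","bay_far","case","clamp_end","lid_hinge"]: print(t,[(round(d["p"],2),w(p,d["xyz"]).round(4)) for d in bot.place_of(p,t)])
go((.5075,.162,.022),-.081)
```

```text
0.03682932314934265 61.51445031166077 [ 0.53517881  0.11702063 -3.20230617]
bay_near [(0.83, array([0.5031, 0.16  , 0.0116]))]
bay_far [(0.82, array([0.6251, 0.1568, 0.0116])), (0.6, array([ 0.5635,  0.1574, -0.0039]))]
case [(0.67, array([ 0.5676,  0.1609, -0.0048]))]
clamp_end [(0.6, array([0.5585, 0.0539, 0.1684])), (0.56, array([0.4972, 0.0595, 0.2203]))]
lid_hinge [(0.74, array([0.5738, 0.2358, 0.0726]))]
t 7.175 pos [0.4936 0.0566 0.209 ] psi 0.063 turn 0.144
 now-axes cm [ 2.08 -8.81 19.51]
 after-turn cm 0.53 -10.62 18.7
```

View pics/w2.png

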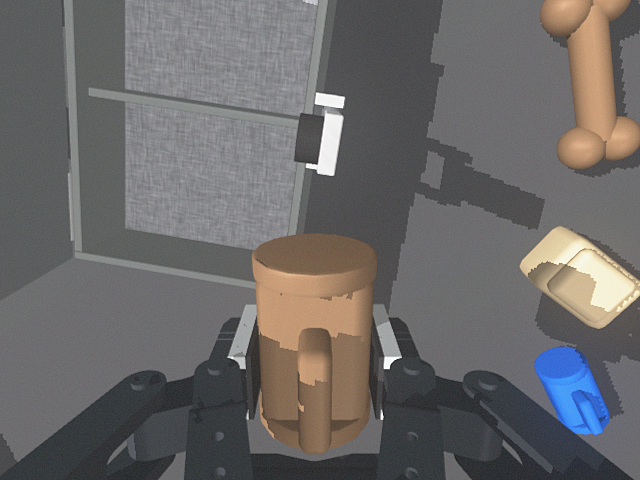

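Run:
```python
from h import *
o=bot.get_obs(); print(o["joint_pos"].round(3),o["joint_vel"].round(3),o["tau"].round(1),R.from_quat(o["tool_rot"]).as_matrix().round(3))
```

```text
[ 0.062  0.246 -0.05   1.277  0.085  3.141] [ 0.     0.    -0.002  0.     0.002  0.001] [  0.1 -38.4  25.9   0.    0.3  -0. ] [[ 0.998  0.063 -0.007]
 [ 0.063 -0.994  0.085]
 [-0.002 -0.085 -0.996]]
```

>>> carry_out(increments=[2,0,0,-1,-0.1,2,0,0,0,-0.18,2,0,0,0,-0.18,2,0,0,0,-0.18,2,0,0,0,-0.18])

```text
clock: 7.8
eef_pos: [0.4937, 0.0558, 0.2189]
tool_rot: [0.902, 0.43, 0.015, -0.04]
ft_force: [0.2, -0.4, -2.4]
grip_width: 0.037
grasp_force: 61.6
```

Run:
```python
from h import *
o=bot.get_obs(); print(o["joint_pos"].round(3),R.from_quat(o["tool_rot"]).as_matrix().round(3))
p=bot.camera("side");M,e=T(p);c=M.T@(o["eef_pos"]+[0,0,.1]-e);K=np.array(p["mtx"]);u,v=(K@c)[:2]/c[2]
u,v=int(u),int(v);im=p["pixels"][max(v-90,0):v+90,max(u-110,0):u+110]
cv2.imwrite("pics/s2.png",cv2.resize(im,None,fx=3,fy=3,interpolation=cv2.INTER_CUBIC))
```

```text
[ 0.061  0.241 -0.03   1.302  0.085  2.313] [[ 0.63   0.776 -0.007]
 [ 0.774 -0.627  0.085]
 [ 0.061 -0.059 -0.996]]
```

View pics/s2.png

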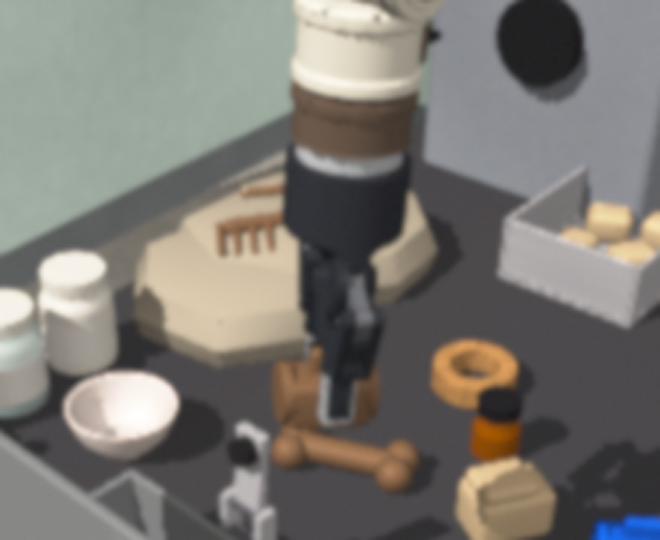

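>>> carry_out(increments=[2,0,0,0,-0.185,2,0,0,0,-0.185,2,0,0,0,-0.185,2,0,0,0,-0.185,2,0,0,0,-0.185])

```text
clock: 8.48
eef_pos: [0.4937, 0.056, 0.2189]
tool_rot: [0.616, 0.786, 0.031, -0.029]
ft_force: [0.2, 0.5, -3.0]
grip_width: 0.0368
grasp_force: 61.6
```

>>> carry_out(increments=[2,0,0,0,-0.185,2,0,0,0,-0.185,2,0,0,0,-0.185,2,0,0,0,-0.185,2,0,0,0,-0.185])

```text
clock: 9.1
eef_pos: [0.4937, 0.056, 0.2189]
tool_rot: [0.201, 0.979, 0.041, -0.012]
ft_force: [-0.0, -0.1, -1.9]
grip_width: 0.0367
grasp_force: 61.6
```

>>> carry_out(increments=[2,0,0,0,-0.185,2,0,0,0,-0.185,2,0,0,0,-0.185,2,0,0,0,-0.185,2,0,0,0,-0.185])

```text
clock: 9.72
eef_pos: [0.4937, 0.0559, 0.2189]
tool_rot: [-0.257, 0.965, 0.042, 0.008]
ft_force: [-0.1, 0.3, -2.5]
grip_width: 0.0371
grasp_force: 61.6
```

>>> carry_out(increments=[2,0,0,0,-0.185,2,0,0,0,-0.185,2,0,0,0,-0.185,2,0,0,0,-0.185,2,0,0,0,-0.185])

```text
clock: 10.35
eef_pos: [0.4937, 0.0559, 0.219]
tool_rot: [-0.661, 0.749, 0.034, 0.025]
ft_force: [0.1, 0.4, -2.4]
grip_width: 0.0368
grasp_force: 61.6
```

>>> carry_out(increments=[2,0,0,0,-0.185,2,0,0,0,-0.185,2,0,0,0,-0.185,2,0,0,0,-0.185,2,0,0,0,-0.185])

```text
clock: 10.98
eef_pos: [0.4937, 0.056, 0.2189]
tool_rot: [0.926, -0.376, -0.019, -0.038]
ft_force: [0.2, -0.9, -3.9]
grip_width: 0.0373
grasp_force: 61.6
```

>>> carry_out(increments=[2,0,0,0,-0.185,2,0,0,0,-0.185,2,0,0,0,-0.185,2,0,0,0,-0.185,2,0,0,0,0])

```text
clock: 11.6
eef_pos: [0.4937, 0.056, 0.2189]
tool_rot: [0.999, -0.019, -0.004, -0.042]
ft_force: [0.9, 0.2, -2.9]
grip_width: 0.0372
grasp_force: 61.6
```

Run:
```python
from h import *
o=bot.get_obs(); print(o["clock"],o["eef_pos"],o["joint_pos"].round(3),R.from_quat(o["tool_rot"]).as_matrix().round(3))
```

```text
11.6 [0.49370589 0.05602786 0.21894918] [ 0.061  0.241 -0.03   1.302  0.085 -3.042] [[ 0.999 -0.039 -0.007]
 [-0.038 -0.996  0.085]
 [-0.01  -0.084 -0.996]]
```

>>> carry_out(increments=[2,0,0,0,-0.1,2,0,2,0,0,2,0,2,0,0,2,0,2,0,0,2,0,0,0,0])

```text
clock: 12.22
eef_pos: [0.4955, 0.0281, 0.2143]
tool_rot: [1.0, 0.009, -0.001, -0.03]
ft_force: [-0.1, 0.5, -1.9]
grip_width: 0.0371
grasp_force: 61.6
```

Run:
```python
from h import *
o=bot.get_obs(); print(o["clock"],o["eef_pos"],o["joint_pos"].round(3),R.from_quat(o["tool_rot"]).as_matrix().round(3))
```

```text
12.225 [0.49551142 0.02809566 0.2142625 ] [ 0.02   0.242 -0.039  1.291  0.059 -3.14 ] [[ 1.     0.019 -0.003]
 [ 0.019 -0.998  0.059]
 [-0.002 -0.059 -0.998]]
```

>>> carry_out(increments=[2,0,3,0,0,2,0,3,0,0,2,0,2,0,0,2,0,2,0,0,2,0,0,0,0])

```text
clock: 12.85
eef_pos: [0.4962, -0.02, 0.21]
tool_rot: [1.0, -0.026, -0.001, -0.009]
ft_force: [1.4, -0.3, -2.2]
grip_width: 0.0371
grasp_force: 61.6
```

Run:
```python
from h import *
o=bot.get_obs(); print(o["clock"],o["eef_pos"],o["joint_pos"].round(3),R.from_quat(o["tool_rot"]).as_matrix().round(3))
```

```text
12.85 [ 0.49618822 -0.02003815  0.2099623 ] [-0.051  0.246 -0.045  1.282  0.018 -3.141] [[ 0.999 -0.052 -0.001]
 [-0.052 -0.998  0.018]
 [-0.002 -0.018 -1.   ]]
```

>>> carry_out(increments=[2,0,2,0,0,2,0,2,0,0,2,0,0,0,0,2,0,0,0,0.1,2,0,-3,0,0])

```text
clock: 13.48
eef_pos: [0.5007, -0.0102, 0.2096]
tool_rot: [0.996, -0.092, -0.001, -0.0]
ft_force: [0.9, 0.8, -2.5]
grip_width: 0.0369
grasp_force: 61.6
```

Run:
```python
from h import *
o=bot.get_obs(); print(o["clock"],o["eef_pos"],o["joint_pos"].round(3),R.from_quat(o["tool_rot"]).as_matrix().round(3))
go((.5065,.162,.2),-.081)
```

```text
13.475 [ 0.50073152 -0.01022685  0.20956459] [-2.100e-02  2.540e-01 -3.400e-02  1.284e+00  1.000e-03 -2.979e+00] [[ 0.983 -0.183 -0.002]
 [-0.183 -0.983  0.001]
 [-0.002 -0.001 -1.   ]]
t 13.475 pos [ 0.5007 -0.0102  0.2096] psi -0.184 turn -0.103
 now-axes cm [ -2.58 -17.04   0.97]
 after-turn cm -0.82 -17.21 0.96
```

>>> carry_out(increments=[2,0,0,0,-0.1,2,-0.2,-6,0,0,2,-0.2,-6,0,0,2,-0.2,-4.5,0,0,2,0,0,0,0])

```text
clock: 14.1
eef_pos: [0.5078, 0.159, 0.2095]
tool_rot: [0.999, -0.037, -0.001, -0.001]
ft_force: [-0.2, -0.4, -1.5]
grip_width: 0.0373
grasp_force: 61.9
```

Run:
```python
from h import *
o=bot.get_obs(); print(o["clock"],o["eef_pos"],o["joint_pos"].round(3),o["ft_force"])
go((.5065,.161,.022),-.081)
```

```text
14.1 [0.50781098 0.15895601 0.20948272] [ 0.302  0.315  0.048  1.305  0.003 -2.765] [-0.17772659 -0.390081   -1.46257793]
t 14.1 pos [0.5078 0.159  0.2095] psi -0.074 turn 0.007
 now-axes cm [-0.11 -0.15 18.75]
 after-turn cm -0.15 -0.19 18.75
```

>>> carry_out(increments=[2,-0.1,-0.2,5,0,2,0,0,6,0,2,0,0,5,0,2,0,0,1.5,0,2,0,0,0.3,0])

```text
clock: 14.72
eef_pos: [0.507, 0.1574, 0.0317]
tool_rot: [0.999, -0.04, -0.001, -0.0]
ft_force: [0.5, 0.3, -2.7]
grip_width: 0.0367
grasp_force: 61.7
```

>>> carry_out(increments=[2,0,0,0.2,0,2,0,0,0.2,0,2,0,0,0.2,0,2,0,0,0.1,0,2,0,0,0,0])

```text
clock: 15.35
eef_pos: [0.5067, 0.158, 0.0248]
tool_rot: [0.999, -0.04, -0.001, -0.001]
ft_force: [0.6, -0.2, -2.6]
grip_width: 0.0369
grasp_force: 61.8
```

>>> carry_out(increments=[2,0,0,0.15,0,2,0,0,0.15,0,2,0,0,0.1,0,2,0,0,0,0,2,0,0,0,0])

```text
clock: 15.98
eef_pos: [0.5067, 0.158, 0.021]
tool_rot: [0.999, -0.04, -0.001, -0.001]
ft_force: [-3.2, -0.3, 2.6]
grip_width: 0.0374
grasp_force: 62.5
```

>>> carry_out(increments=[4.5,0,0,0,0,6,0,0,0,0,6,0,0,0,0,6,0,0,-1,0,6,0,0,-4,0])

```text
clock: 16.6
eef_pos: [0.5048, 0.1572, 0.0695]
tool_rot: [0.999, -0.04, -0.004, 0.0]
ft_force: [0.9, 0.1, 0.4]
grip_width: 0.0598
grasp_force: 0.0
```

>>> carry_out(increments=[6,0,0,-6,0,6,0,0,-6,0,6,0,0,-3,0,6,0,0,0,0,6,0,0,0,0])

```text
clock: 17.23
eef_pos: [0.5066, 0.1575, 0.2201]
tool_rot: [0.999, -0.04, -0.001, -0.0]
ft_force: [-0.8, -0.1, -0.3]
grip_width: 0.0601
grasp_force: 0.0
```

Run:
```python
from h import *
p=bot.camera("scene")
for t in ["vertebra","bone","bone_mid"]:print(t,[(round(d["p"],2),w(p,d["xyz"]).round(3)) for d in bot.place_of(p,t)])
o=bot.get_obs(); print(o["joint_pos"].round(3),o["grip_width"])
go((.6035,-.1145,.2),.345-np.pi)
```

```text
vertebra [(0.78, array([ 0.355, -0.413, -0.003])), (0.59, array([ 0.331, -0.282,  0.   ])), (0.56, array([ 0.346, -0.166,  0.002]))]
bone [(0.92, array([ 0.612, -0.118, -0.001]))]
bone_mid [(0.81, array([ 0.603, -0.112,  0.016]))]
[ 3.000e-01  3.090e-01  6.600e-02  1.332e+00  2.000e-03 -2.761e+00] 0.06012730830221791
t 17.425 pos [0.5063 0.1574 0.2191] psi -0.08 turn 2.717
 now-axes cm [11.87 26.33  1.85]
 after-turn cm 0.05 -28.88 1.91
```

>>> carry_out(increments=[6,0,0,0,0.18,6,0,0,0,0.18,6,0,0,0,0.18,6,0,0,0,0.18,6,0,0,0,0.18])

```text
clock: 18.05
eef_pos: [0.5066, 0.1576, 0.2196]
tool_rot: [0.881, -0.473, -0.002, 0.001]
ft_force: [-0.9, -0.2, -0.1]
grip_width: 0.06
grasp_force: 0.0
```

>>> carry_out(increments=[6,0,0,0,0.18,6,0,0,0,0.18,6,0,0,0,0.18,6,0,0,0,0.18,6,0,0,0,0.18])

```text
clock: 18.68
eef_pos: [0.5066, 0.1575, 0.2195]
tool_rot: [-0.587, 0.809, 0.001, -0.001]
ft_force: [0.8, 0.6, -0.5]
grip_width: 0.0601
grasp_force: 0.0
```

>>> carry_out(increments=[6,0,0,0,0.18,6,0,0,0,0.18,6,0,0,0,0.18,6,0,0,0,0.18,6,0,0,0,0.18])

```text
clock: 19.3
eef_pos: [0.5066, 0.1575, 0.2196]
tool_rot: [-0.177, 0.984, 0.001, -0.002]
ft_force: [-0.7, -1.0, -0.0]
grip_width: 0.06
grasp_force: 0.0
```

>>> carry_out(increments=[6,0,-5,0,0,6,0,-6,0,0,6,0,-6,0,0,6,0,-6,0,0,6,0,-4.5,0,0])

```text
clock: 19.92
eef_pos: [0.6045, -0.102, 0.2188]
tool_rot: [-0.179, 0.984, 0.001, -0.002]
ft_force: [0.9, -0.1, -0.1]
grip_width: 0.06
grasp_force: 0.0
```

Run:
```python
from h import *
p=bot.camera("wrist"); cv2.imwrite("pics/w3.png",p["pixels"])
for t in ["bone","bone_mid"]:print(t,[(round(d["p"],2),w(p,d["xyz"]).round(4)) for d in bot.place_of(p,t)])
for d in bot.regions_of(p,"bone"):
    c=cloud(p,d["mask"]); c=c[c[:,2]>.008]
    print(d["p"],len(c),cv2.minAreaRect((c[:,:2]*1000).astype(np.float32)))
    k=c[(c[:,2]>.02)];dd=np.linalg.svd(k[:,:2]-k[:,:2].mean(0),full_matrices=False)[2][0];print(np.degrees(np.arctan2(dd[1],dd[0])),k.mean(0))
o=bot.get_obs(); print(o["joint_pos"].round(3))
go((.6035,-.1145,.005),.345-np.pi)
```

```text
bone [(0.65, array([ 0.6035, -0.1201,  0.001 ])), (0.34, array([ 0.7779, -0.0167, -0.0022]))]
bone_mid [(0.6, array([ 0.6109, -0.121 ,  0.0119])), (0.52, array([ 4.560e-01, -1.466e-01, -3.000e-04]))]
[-0.165  0.477  0.315  1.413  0.002 -0.525]
t 20.125 pos [ 0.6039 -0.1002  0.2186] psi -2.782 turn 0.015
 now-axes cm [ 0.46 -1.4  21.36]
 after-turn cm 0.52 -1.33 21.36
```

>>> carry_out(increments=[6,0.5,-1.4,4,0.015,6,0,0,6,0,6,0,0,6,0,6,0,0,4,0,6,0,0,1,0])

```text
clock: 20.75
eef_pos: [0.601, -0.1118, 0.0068]
tool_rot: [-0.174, 0.985, 0.002, -0.004]
ft_force: [-0.2, -0.0, 2.1]
grip_width: 0.0595
grasp_force: 0.0
```

>>> carry_out(increments=[6,0,0,0.2,0,3,0,0,0,0,1,0,0,0,0,1,0,0,0,0,1,0,0,0,0])

```text
clock: 21.38
eef_pos: [0.6063, -0.1144, 0.0107]
tool_rot: [-0.172, 0.985, 0.0, 0.002]
ft_force: [-1.0, 1.3, 6.0]
grip_width: 0.0226
grasp_force: 58.9
```

>>> carry_out(increments=[1,0,0,-2,0,1,0,0,-5,0,1,0,0,-6,-0.16,1,0,0,-6,-0.16,1,0,0,-2,-0.16])

```text
clock: 22.0
eef_pos: [0.6065, -0.1148, 0.2235]
tool_rot: [-0.404, 0.915, -0.001, 0.003]
ft_force: [0.6, -0.1, -3.0]
grip_width: 0.0225
grasp_force: 59.5
```

>>> carry_out(increments=[1,0,0,0,-0.16,1,0,0,0,-0.16,1,0,0,0,-0.16,1,0,0,0,-0.175,1,0,0,0,0])

```text
clock: 22.62
eef_pos: [0.6042, -0.1144, 0.2178]
tool_rot: [-0.674, 0.739, 0.002, -0.001]
ft_force: [-0.4, -0.1, -2.5]
grip_width: 0.0226
grasp_force: 59.4
```

Run:
```python
from h import *
p=bot.camera("wrist"); cv2.imwrite("pics/w4.png",p["pixels"])
o=bot.get_obs(); print(o["joint_pos"].round(3),o["grip_width"],o["grasp_force"],o["ft_force"],o["ft_torque"])
go((.6245,.154,.21),-1.652)
```

```text
[-1.880e-01  4.820e-01  3.200e-01  1.412e+00  1.000e-03 -1.666e+00] 0.02236149743281972 59.400426149368286 [-0.02219475  0.4608208  -2.18126884] [-0.0009288   0.00332397  0.01421191]
t 22.675 pos [ 0.6043 -0.1144  0.2178] psi -1.663 turn -0.011
 now-axes cm [-26.91   0.46   0.82]
 after-turn cm -26.92 0.16 0.78
```

View pics/w4.png

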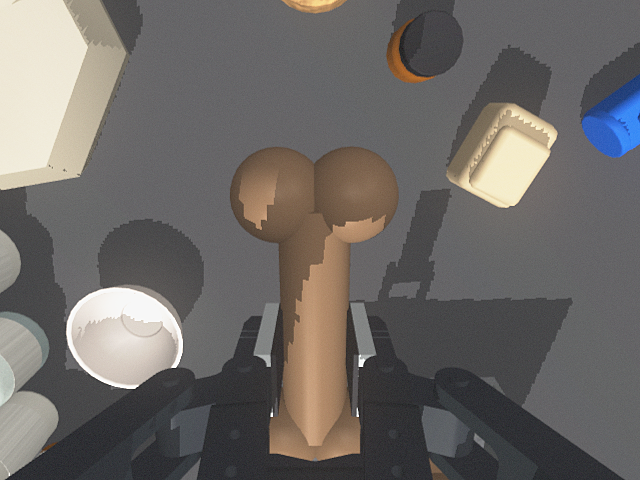

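Run:
```python
from h import *
p=bot.camera("wrist"); m=np.zeros((480,640),bool); m[140:300,225:405]=True
c=cloud(p,m); c=c[c[:,2]>.18]; o=bot.get_obs(); a=-1.663
d=c-o["eef_pos"]; x=d@[np.cos(a),np.sin(a),0]; y=d@[np.sin(a),-np.cos(a),0]
print("front end along tool x",np.percentile(x,[98,99.5,100]),"y ext",np.percentile(y[x>.045],[.5,99.5]),"top z",c[:,2].max(),o["eef_pos"])
```

```text
front end along tool x [0.06560698 0.06649886 0.06694514] y ext [-0.02648378  0.02570431] top z 0.24006665435643187 [ 0.60439088 -0.11440861  0.21790275]
```

>>> carry_out(increments=[1,-4,0,0,-0.01,1,-6,0,0,0,1,-6,0.1,0,0,1,-6,0.1,0,0,1,-5,0,0,0])

```text
clock: 23.35
eef_pos: [0.6242, 0.1572, 0.2184]
tool_rot: [-0.678, 0.735, 0.001, -0.0]
ft_force: [0.8, 0.1, -2.8]
grip_width: 0.0226
grasp_force: 59.4
```

>>> carry_out(increments=[1,0,0,0,0,1,0,0,0,0,1,0,0,0,0,1,0,0,0,0,1,0,0,0,0])

```text
clock: 23.98
eef_pos: [0.6246, 0.1539, 0.2187]
tool_rot: [-0.678, 0.735, 0.001, -0.0]
ft_force: [-0.5, 0.6, -2.2]
grip_width: 0.0224
grasp_force: 59.4
```

Run:
```python
from h import *
p=bot.camera("wrist")
for t in ["bay_near","bay_far","case","lid_hinge","clamp_hinge"]: print(t,[(round(d["p"],2),w(p,d["xyz"]).round(4)) for d in bot.place_of(p,t)])
go((.6245,.156,.032),-1.652)
```

```text
bay_near []
bay_far []
case []
lid_hinge [(0.96, array([0.5718, 0.2364, 0.0741])), (0.69, array([0.627 , 0.1498, 0.2096]))]
clamp_hinge [(0.83, array([0.5564, 0.0603, 0.0992])), (0.26, array([0.6299, 0.1472, 0.2228]))]
t 24.275 pos [0.6245 0.1548 0.2185] psi -1.65 turn 0.002
 now-axes cm [-0.09 -0.03 18.65]
 after-turn cm -0.12 0.0 18.65
```

>>> carry_out(increments=[1,0,0,4,0,1,0,0,6,0,1,0,0,5,0,1,0,0,3,0,1,0,0,0.6,0])

```text
clock: 24.9
eef_pos: [0.6218, 0.1547, 0.0295]
tool_rot: [-0.679, 0.734, 0.003, -0.003]
ft_force: [0.4, 0.4, -2.4]
grip_width: 0.0226
grasp_force: 59.4
```

>>> carry_out(increments=[1,0,0,0.2,0,1,0,0,0.2,0,1,0,0,0.2,0,1,0,0,0.1,0,1,0,0,0,0])

```text
clock: 25.52
eef_pos: [0.6242, 0.1552, 0.0257]
tool_rot: [-0.679, 0.735, 0.001, -0.0]
ft_force: [-0.1, 0.0, -2.8]
grip_width: 0.0225
grasp_force: 59.4
```

>>> carry_out(increments=[1,0,0,0.1,0,1,0,0,0.1,0,1,0,0,0.1,0,1,0,0,0,0,1,0,0,0,0])

```text
clock: 26.15
eef_pos: [0.6241, 0.1551, 0.0228]
tool_rot: [-0.679, 0.735, 0.001, -0.0]
ft_force: [-2.2, 0.3, 0.8]
grip_width: 0.0226
grasp_force: 59.7
```

>>> carry_out(increments=[3,0,0,0.05,0,4.5,0,0,0,0,4.5,0,0,0,0,4.5,0,0,-1,0,4.5,0,0,-4,0])

```text
clock: 26.78
eef_pos: [0.6224, 0.1545, 0.0702]
tool_rot: [-0.679, 0.735, 0.002, -0.003]
ft_force: [0.7, 0.1, 0.6]
grip_width: 0.0446
grasp_force: 0.0
```

>>> carry_out(increments=[4.5,0,0,-6,0,4.5,0,0,-6,0,2,0,0,-6,0,0,0,0,-4,0,0,0,0,0,0])

```text
clock: 27.4
eef_pos: [0.6267, 0.1552, 0.2981]
tool_rot: [-0.679, 0.735, -0.002, 0.005]
ft_force: [0.6, -0.9, -0.4]
grip_width: -0.0001
grasp_force: 0.0
```

Run:
```python
from h import *
p=bot.camera("wrist"); cv2.imwrite("pics/w5.png",p["pixels"])
for t in ["bone","vertebra","lid_edge","lid_hinge"]: print(t,[(round(d["p"],2),w(p,d["xyz"]).round(4)) for d in bot.place_of(p,t)])
print(bot.get_obs()["joint_pos"].round(3))
go((.5725,.30,.29),-1.652)
```

```text
bone [(0.73, array([0.6267, 0.1527, 0.0137]))]
vertebra [(0.95, array([0.5062, 0.155 , 0.0098]))]
lid_edge []
lid_hinge [(0.62, array([0.574 , 0.2389, 0.0765])), (0.27, array([0.6259, 0.15  , 0.0112]))]
[ 0.242  0.542  0.603  1.636  0.002 -1.25 ]
t 27.65 pos [0.6239 0.1546 0.2902] psi -1.65 turn 0.002
 now-axes cm [-14.09   6.27   0.05]
 after-turn cm -14.07 6.3 0.02
```

View pics/w5.png

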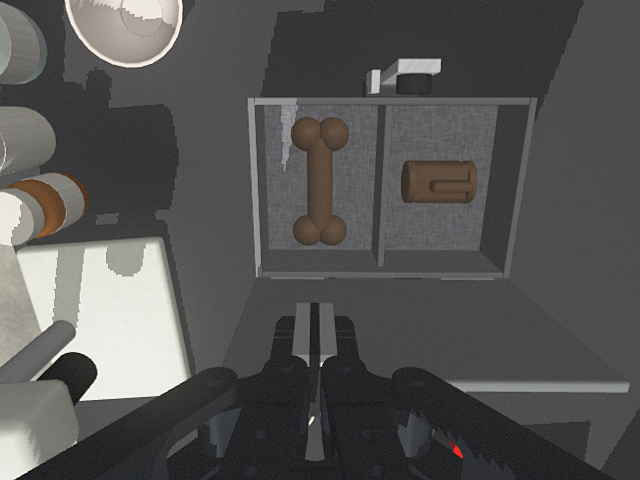

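>>> carry_out(increments=[0,-3,1.5,0,0,0,-5,2.5,0,0,0,-3.7,1.8,0,0,0,0,0,0,0,0,0,0,0,0])

```text
clock: 28.28
eef_pos: [0.5758, 0.2757, 0.2911]
tool_rot: [-0.679, 0.734, 0.001, -0.001]
ft_force: [-0.3, 0.0, -0.2]
grip_width: 0.0001
grasp_force: 0.0
```

Run:
```python
from h import *
print(bot.get_obs()["joint_pos"].round(3))
go((.5752,.2756,.19),-1.652)
```

```text
[ 4.460e-01  5.300e-01  5.850e-01  1.629e+00  1.000e-03 -1.046e+00]
t 28.275 pos [0.5758 0.2757 0.2911] psi -1.65 turn 0.002
 now-axes cm [1.000e-02 2.000e-02 1.011e+01]
 after-turn cm 0.01 0.06 10.11
```

>>> carry_out(increments=[0,0,0,3,0,0,0,0,4,0,0,0,0,3,0,0,1,0,0,0,0,1,0,0,0])

```text
clock: 28.9
eef_pos: [0.5751, 0.2547, 0.1933]
tool_rot: [-0.678, 0.735, 0.001, 0.0]
ft_force: [1.0, -0.5, 0.8]
grip_width: 0.0
grasp_force: 0.0
```

>>> carry_out(increments=[0,1.5,0,0.1,0,0,1.5,0,0.1,0,0,1.4,0,0.4,0,0,1.4,0,0.5,0,0,1.3,0,0.7,0])

```text
clock: 29.52
eef_pos: [0.5687, 0.1843, 0.174]
tool_rot: [-0.678, 0.735, 0.001, 0.0]
ft_force: [1.4, 0.4, 1.3]
grip_width: 0.0001
grasp_force: 0.8
```

Run:
```python
from h import *
o=bot.get_obs(); print(o["joint_pos"].round(3),o["ft_force"])
print((o["eef_pos"][:2]-[.5655,.156])@[.081,.9967])
p=bot.camera("side")
for t in ["lid_edge"]: print(t,[(round(d["p"],2),w(p,d["xyz"]).round(4)) for d in bot.place_of(p,t)])
go((.5752,.2756,.19),-1.652)
```

```text
[ 3.130e-01  4.630e-01  1.760e-01  1.284e+00  1.000e-03 -1.179e+00] [1.38127019 0.36536044 1.25064742]
0.028491703292484957
lid_edge [(0.74, array([0.5098, 0.1589, 0.0331])), (0.65, array([0.5665, 0.1503, 0.21  ]))]
t 29.625 pos [0.5675 0.1833 0.1727] psi -1.652 turn 0.0
 now-axes cm [-9.26 -0.01 -1.74]
 after-turn cm -9.26 -0.02 -1.73
```

>>> carry_out(increments=[0,1.2,0,0.9,0,0,1.1,0,1.1,0,0,0.9,0,1.2,0,0,0.8,0,1.3,0,0,0.6,0,1.4,0])

```text
clock: 30.25
eef_pos: [0.5647, 0.1389, 0.1139]
tool_rot: [-0.678, 0.735, 0.001, -0.0]
ft_force: [0.7, 0.2, 0.7]
grip_width: 0.0001
grasp_force: 0.5
```

>>> carry_out(increments=[0,0.3,0,1.2,0,0,0.2,0,0.8,0,0,0,0,0.4,0,0,0,0,0.3,0,0,0,0,0,0])

```text
clock: 30.88
eef_pos: [0.5644, 0.135, 0.088]
tool_rot: [-0.679, 0.734, 0.001, -0.0]
ft_force: [0.3, -0.4, 0.1]
grip_width: 0.0003
grasp_force: 0.0
```

>>> carry_out(increments=[0,0,0,0.3,0,0,0,0,0.2,0,0,0,0,0.2,0,0,0,0,0.2,0,0,0,0,0,0])

```text
clock: 31.5
eef_pos: [0.5649, 0.1348, 0.0829]
tool_rot: [-0.679, 0.735, 0.0, 0.001]
ft_force: [-6.4, -1.7, 19.3]
grip_width: -0.0002
grasp_force: 9.8
```

Run:
```python
from h import *
o=bot.get_obs(); print(o["ft_force"],o["eef_pos"])
for n in ["scene","side"]:
    p=bot.camera(n)
    print([(round(d["p"],2),w(p,d["xyz"]).round(4)) for d in bot.place_of(p,"lid_edge")])
    c=cloud(p); x=(c[:,:2]-[.5655,.156])@np.array([[.9967,.081],[-.081,.9967]])
    for yy in (-.07,-.03,.03,.07):
        s=c[(np.abs(x[:,1]-yy)<.006)&(np.abs(np.abs(x[:,0])-.085)<.02)&(c[:,2]<.13)]
        print(yy,len(s),np.median(s[:,2]).round(4) if len(s) else 0)
```

```text
[-6.43278707 -1.7223557  19.28050891] [0.56489073 0.13479211 0.08290785]
[(0.82, array([0.5594, 0.0753, 0.0824]))]
-0.07 79 0.0782
-0.03 121 0.0811
0.03 93 0.0821
0.07 100 0.0823
[(0.95, array([0.558 , 0.0759, 0.0831])), (0.43, array([ 0.505 ,  0.3922, -0.0029]))]
-0.07 71 0.0821
-0.03 144 0.0825
0.03 164 0.0825
0.07 186 0.0822
```

>>> carry_out(increments=[0,0,0,-3,0,0,0,0,-6,0,0,0,0,-6,0,0,0,0,-2.5,0,0,0,0,0,0])

```text
clock: 32.33
eef_pos: [0.5661, 0.135, 0.2568]
tool_rot: [-0.679, 0.735, -0.0, 0.002]
ft_force: [0.3, 0.4, 0.3]
grip_width: -0.0002
grasp_force: 0.0
```

>>> carry_out(increments=[0,3.4,0,0,0,0,5,0,0,0,0,3,0,0,0,0,0,0,0,0,0,0,0,0,0])

```text
clock: 32.95
eef_pos: [0.5552, 0.0212, 0.2525]
tool_rot: [-0.679, 0.735, 0.002, -0.001]
ft_force: [-0.1, -0.3, -0.0]
grip_width: -0.0003
grasp_force: 0.0
```

Run:
```python
from h import *
o=bot.get_obs(); print(o["joint_pos"].round(3))
p=bot.camera("scene")
for t in ["clamp_end","clamp_hinge","lid_edge"]: print(t,[(round(d["p"],2),w(p,d["xyz"]).round(4)) for d in bot.place_of(p,t)])
go((.5546,.0214,.147),-1.652)
```

```text
[ 0.037  0.349  0.208  1.434  0.002 -1.454]
clamp_end [(0.75, array([0.5555, 0.0583, 0.1699]))]
clamp_hinge [(0.7, array([0.5577, 0.0676, 0.0959]))]
lid_edge [(0.96, array([0.5607, 0.0761, 0.086 ]))]
t 33.15 pos [0.5557 0.0219 0.2535] psi -1.648 turn 0.004
 now-axes cm [ 0.08  0.08 10.65]
 after-turn cm 0.06 0.1 10.65
```

>>> carry_out(increments=[0,0,0,4,0,0,0,0,4,0,0,0,0,2.5,0,0,-1.3,0,0,0,0,-1.3,0,0,0])

```text
clock: 33.78
eef_pos: [0.5582, 0.0481, 0.15]
tool_rot: [-0.679, 0.734, 0.0, 0.0]
ft_force: [-0.3, -2.3, -0.7]
grip_width: -0.0003
grasp_force: 1.3
```

>>> carry_out(increments=[0,-1.3,0,0.1,0,0,-1.2,0,0.4,0,0,-1.1,0,0.7,0,0,-0.9,0,1,0,0,-0.6,0,1.1,0])

```text
clock: 34.4
eef_pos: [0.5624, 0.099, 0.1158]
tool_rot: [-0.679, 0.734, 0.001, 0.001]
ft_force: [2.3, 0.6, 3.7]
grip_width: 0.0001
grasp_force: 1.5
```

>>> carry_out(increments=[0,-0.2,0,0.5,0,0,-0.1,0,0.4,0,0,0,0,0.3,0,0,0,0,0,0,0,0,0,0,0])

```text
clock: 35.02
eef_pos: [0.5611, 0.1003, 0.1035]
tool_rot: [-0.678, 0.735, 0.001, -0.001]
ft_force: [0.7, 0.2, 0.0]
grip_width: 0.0
grasp_force: 0.0
```

Run:
```python
from h import *
o=bot.get_obs(); print(o["ft_force"],(o["eef_pos"][:2]-[.5655,.156])@[.081,.9967],o["eef_pos"])
p=bot.camera("scene")
for t in ["clamp_end","clamp_hinge","lid_edge"]: print(t,[(round(d["p"],2),w(p,d["xyz"]).round(4)) for d in bot.place_of(p,t)])
```

```text
[0.70120427 0.23092614 0.03131993] -0.05590471096896236 [0.56106862 0.10027032 0.10353461]
clamp_end [(0.74, array([0.5611, 0.134 , 0.102 ]))]
clamp_hinge [(0.65, array([0.5586, 0.0689, 0.0941]))]
lid_edge [(0.6, array([0.5603, 0.077 , 0.0786]))]
```

Press a little further until it bears, as with the lid.

>>> carry_out(increments=[0,0,0,0.2,0,0,0,0,0.2,0,0,0,0,0.1,0,0,0,0,0,0,0,0,0,0,0])

```text
clock: 35.85
eef_pos: [0.562, 0.1008, 0.1018]
tool_rot: [-0.679, 0.735, 0.0, 0.001]
ft_force: [-5.0, -0.1, 15.2]
grip_width: 0.0002
grasp_force: 7.5
```

>>> carry_out(increments=[0,0,0,0.2,0,0,0,0,0,0,0,0,0,-2,0,0,0,0,-6,0,0,0,0,-6,0])

```text
clock: 36.48
eef_pos: [0.5614, 0.1005, 0.2379]
tool_rot: [-0.679, 0.735, 0.001, -0.001]
ft_force: [0.9, 0.6, 0.5]
grip_width: 0.0001
grasp_force: 0.0
```

Run:
```python
from h import *
for n in ["scene","side"]:
    p=bot.camera(n); cv2.imwrite(f"pics/{n}9.png",p["pixels"])
    for t in ["clamp_end","lid_edge"]: print(t,[(round(d["p"],2),w(p,d["xyz"]).round(4)) for d in bot.place_of(p,t)])
    c=cloud(p); x=(c[:,:2]-[.5655,.156])@np.array([[.9967,.081],[-.081,.9967]])
    for yy in (-.08,-.065,-.05,-.035):
        s=c[(np.abs(x[:,1]-yy)<.007)&(np.abs(x[:,0])<.009)&(c[:,2]<.14)]; print(yy,len(s),np.median(s[:,2]).round(4) if len(s) else 0)
    for yy in (-.07,0,.07):
        s=c[(np.abs(x[:,1]-yy)<.006)&(np.abs(np.abs(x[:,0])-.085)<.02)&(c[:,2]<.13)]; print(yy,np.median(s[:,2]).round(4))
    for t in ["jar","rock","cork","bottle","pot","bowl"]: print(t,[w(p,d["xyz"]).round(3) for d in bot.place_of(p,t)[:1]])
```

```text
clamp_end [(0.79, array([0.565 , 0.1354, 0.1028]))]
lid_edge [(0.84, array([0.5602, 0.0752, 0.0788]))]
-0.08 23 0.0994
-0.065 33 0.0988
-0.05 34 0.0979
-0.035 39 0.0986
-0.07 0.0806
0 0.0811
0.07 0.0823
jar [array([ 0.777, -0.014, -0.001])]
rock [array([ 0.456, -0.14 , -0.   ])]
cork [array([ 0.583, -0.298, -0.002])]
bottle [array([0.501, 0.4  , 0.   ])]
pot [array([0.676, 0.375, 0.003])]
bowl [array([0.561, 0.135, 0.103])]
clamp_end [(0.71, array([0.5608, 0.1334, 0.0996])), (0.38, array([ 0.5883, -0.3045, -0.0039]))]
lid_edge [(0.92, array([0.5612, 0.0768, 0.0827]))]
-0.08 44 0.1001
-0.065 46 0.1
-0.05 40 0.1003
-0.035 40 0.1003
-0.07 0.0824
0 0.0824
0.07 0.0826
jar [array([ 0.518, -0.228,  0.003])]
rock [array([ 0.455, -0.143, -0.001])]
cork [array([ 0.591, -0.303, -0.005])]
bottle [array([ 0.503,  0.397, -0.002])]
pot [array([ 0.684,  0.376, -0.001])]
bowl [array([ 0.777, -0.015, -0.001])]
```

View pics/side9.png

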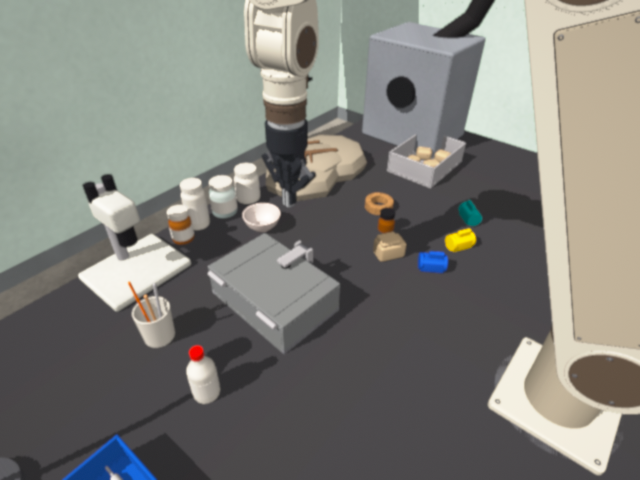

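The side picture shows the lid flat and shut at about (273,290) and the clamp arm level over it at (295,255). The bystanders are where they stood, and the gripper is clear of everything.

```bash
python3 -c "
from workcell import bot
print(bot.job_done())"
```

```text
the job is handed in; nothing more can be done
None
```

The bone is in the far bay and the vertebra in the near bay, both set down gently. The lid was pushed shut, then the clamp swung fully down over it, and the job was handed in at about 37 s of the 72 s allowed.

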